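# Close the four keepsake boxes with their own lids

## Robot

A 6-joint arm with a two-finger parallel gripper is mounted at the origin on the work surface. World frame = base frame: x ahead of the robot, y to its left, z up, the work surface at z = 0. Lengths are in m, angles in degrees, forces in N, time in s.
With the tool pointing down it reaches from about 0.15 to 0.775 m from the base axis. Payload 6.1 kg.
Tool frame: the origin (TCP) lies at the very end of the fingers, on their centre line; the grasp point (between the pads) lies 19 mm behind it; z points along the fingers, y is the line along which they close (so a half turn about z gives the same grasp; the last joint's range is limited). The gripper opens to 85 mm and grips with 20 to 120 N. Pads are 22 mm wide; open, the fingers measure 114 mm over their backs; the gripper's body (76 mm by 85 mm) begins 54 mm behind the grasp point. The pads swing forward as they close: fully open they stand 13 mm farther back than shut.
Start: joints at [-72.823, 7.208, -2.269, 80.523, 0, 90], TCP at [0.155, -0.502, 0.231] pointing down, gripper open.
Joint ranges: [-155.77, 155.77], [-54.66, 111.73], [-72.52, 77.12], [-102.08, 115.82], [-83.92, 84.16], [-180, 180]. Speed limits (degrees/s): [136.94, 136.94, 172.46, 180, 180, 180].

## Interface

Orientations are given as [roll, pitch, yaw] about the fixed x, y, z axes, in that order (R = Rz(yaw) Ry(pitch) Rx(roll)).
In Python, from cell import r gives the robot as it stands.
- The arm moves only by the shell command python3 -m inch 'ROWS'. ROWS is a JSON object of lists of equal length, an entry for each row: "xyz": the shift along the tool's x, y, z in units of 25 mm (1.0 is 25 mm), a list of three; "rotation": the turn, a rotation vector about the tool's x, y, z in rad, a list of three; "hand": the closure, from -1 (fully open) to 1 (shut). In form: {"xyz": [[tx, ty, tz], ...], "rotation": [[rx, ry, rz], ...], "hand": [hand, ...]}. A call has 1 to 5 rows; each row shifts and turns the commanded pose from where the row before left it, along the tool's axes as they then stand; what a row does not reach is not made up. A row lasts 1/12 s, in which the tool goes at most 41.7 mm and 7.16 degrees, less where a joint would pass 70% of its speed; a pose out of reach is approached as far as the arm can. A call is refused whole if a number of a shift passes 1 or a number of a turn 0.125, either way. A call with a gripper value outside its range is refused whole. The fingers move at their own pace and stop on an object; the grip force is fixed at half the most. Time passes only in rows, so rows that do not move let the fingers close. It gives the time, the measured TCP pose, the force, the opening and the grip force at its end, in the units of the state.
- r.observe(): the state, without advancing time (a new reading comes with each control period).
- r.capture(name): name is "scene" or "top"; returns the picture (480x640x3 uint8, red, green, blue); there is no depth.
- r.camera_model(name): a dict with "K" (3x3 intrinsics, pixels), "k1" (the pictures are not rectified: a ray, as slopes to the right and down, at radius r is drawn at 1 + k1 r^2 times it, then the intrinsics apply), "eye" and "attitude" of the camera in the world. Camera axes: x right, y down, z forward; pixel columns grow to the right and rows downward; lengths in m; the calibration is good to about 2 mm. A picture is of the moment at which its call begins. camera_model takes no time and is no camera call.
- r.close_job(): hands the job in; it is judged then, once.
Trained networks look in the newest picture that a camera, given by its name, has taken for a name from the list of things; names that differ only in an ending like _2 or _b are one class to them, and where a whole thing is asked for, a point or a joint stands for the part that bears it (a point fixed in the world has none). Each returns a list of dicts, best first, with "p" (0 to 1); they miss things now and then, are a little off and sometimes report something else, mostly with a low value. They report only what shows in the picture. A call takes as long as a camera call. They do not tell look-alikes from the thing itself.
- r.masks_of(camera, thing): "pixels" (480x640 bool, what is visible of it) and "pixel" ([column, row] in pixels, amid what is visible of it).
The state is a dict: "time": time; "q": joint angles; "dq": joint speeds; "joint_efforts": joint torques, N m; "ee_pos": TCP position; "tool_rot": TCP orientation; "ft_force": force on the tool from outside, world axes, zero at the start; "torque": the same for the moment, N m; "grip_width": opening from 0.0 (shut) to 1.0 (fully open); "finger_force": force on a finger pad.
Only numpy, scipy, OpenCV 4.12 (cv2) and the standard library are available. Lean on these libraries where they do the work, as an engineer would, in place of code of your own. Each camera call takes 0.05 s, during which the arm holds its last target. There are 200 camera calls.

## Task

Before the next sanding job, close the four open wooden boxes on the bench: put on each the lid of its own wood and shape (pale pine or dark walnut, square or oblong), lined up with the box and fully down on its rim, the box still standing on the bench. Set the lids down rather than dropping them, and leave the glue bottle and the cork sanding block where they are.

Things in the scene. Friction and masses are not known exactly. Their poses are not given: they have to be found in the camera images.
- lid_pine_square: loose square lid of pale pine, about 120 g, lying brass knob up. Top board 90 x 90 x 8 mm on a locating panel 60 x 60 x 6 mm. Origin: centre of the panel's underside; top board from z = 6 to 14 mm. Knob on the centre axis: neck 14 mm across, head a disc 28 mm across, z = 28 to 43 mm. z up, x along one side.
- lid_pine_oblong: loose oblong lid of pale pine, about 120 g, lying brass knob up. Top board 118 x 72 x 8 mm on a locating panel 88 x 42 x 6 mm. Origin: centre of the panel's underside; top board from z = 6 to 14 mm. Knob on the centre axis: neck 14 mm across, head a disc 28 mm across, z = 28 to 43 mm. z up, x along the long side.
- lid_walnut_square: loose square lid of dark walnut, about 120 g, lying brass knob up. Top board 90 x 90 x 8 mm on a locating panel 60 x 60 x 6 mm. Origin: centre of the panel's underside; top board from z = 6 to 14 mm. Knob on the centre axis: neck 14 mm across, head a disc 28 mm across, z = 28 to 43 mm. z up, x along one side.
- lid_walnut_oblong: loose oblong lid of dark walnut, about 120 g, lying brass knob up. Top board 118 x 72 x 8 mm on a locating panel 88 x 42 x 6 mm. Origin: centre of the panel's underside; top board from z = 6 to 14 mm. Knob on the centre axis: neck 14 mm across, head a disc 28 mm across, z = 28 to 43 mm. z up, x along the long side.
- box_pine_square: loose open square box of pale pine, grey felt inside, about 250 g. Outside 84 x 84 x 50 mm high, walls 6 mm, mouth 72 x 72 mm. Origin: centre of its underside; z up, x along one side. Takes the pale pine square lid: its panel enters with 6 mm of play all round, its top board rests on the rim, lid origin 44 mm above the box's.
- box_pine_oblong: loose open oblong box of pale pine, grey felt inside, about 250 g. Outside 112 x 66 x 50 mm high, walls 6 mm, mouth 100 x 54 mm. Origin: centre of its underside; z up, x along the long side. Takes the pale pine oblong lid: its panel enters with 6 mm of play all round, its top board rests on the rim, lid origin 44 mm above the box's.
- box_walnut_square: loose open square box of dark walnut, grey felt inside, about 250 g. Outside 84 x 84 x 50 mm high, walls 6 mm, mouth 72 x 72 mm. Origin: centre of its underside; z up, x along one side. Takes the dark walnut square lid: its panel enters with 6 mm of play all round, its top board rests on the rim, lid origin 44 mm above the box's.
- box_walnut_oblong: loose open oblong box of dark walnut, grey felt inside, about 250 g. Outside 112 x 66 x 50 mm high, walls 6 mm, mouth 100 x 54 mm. Origin: centre of its underside; z up, x along the long side. Takes the dark walnut oblong lid: its panel enters with 6 mm of play all round, its top board rests on the rim, lid origin 44 mm above the box's.
- glue_bottle: bystander: white glue bottle with a red nozzle, 58 mm across, 138 mm tall, standing among the boxes. Origin: centre of its underside, z up.
- sanding_block: bystander: cork sanding block 70 x 40 x 30 mm lying among the boxes. Origin: centre of its underside, z up.
There are look-alikes about, which are no part of the job. Leave any orange, purple or turquoise look-alike of the lid_pine_oblong alone.

How it is judged (in metres and radians):
At the end, for the whole second after the job is handed in: Each of the four boxes stands upright on the bench and carries the lid of its own wood and shape, fully down on the rim (within 2.5 mm), centred within 10 mm, its sides within about 10 degrees of the box's, level; everything released and at rest (horizontal distance between lid_pine_square and box_pine_square below 0.01 m and z of lid_pine_square in the frame of box_pine_square between 0.0415 and 0.0465 m and (angle between the x axis of lid_pine_square and the x axis of box_pine_square, either way round below 0.17 rad or angle between the x axis of lid_pine_square and the y axis of box_pine_square, either way round below 0.17 rad) and angle between each of lid_pine_square, box_pine_square, lid_pine_oblong, box_pine_oblong, lid_walnut_square, box_walnut_square, lid_walnut_oblong, box_walnut_oblong's own z axis and vertical below 0.08 rad and height (world z) of each of box_pine_square, box_pine_oblong, box_walnut_square, box_walnut_oblong below 0.01 m and linear speed of each of lid_pine_square, box_pine_square, lid_pine_oblong, box_pine_oblong, lid_walnut_square, box_walnut_square, lid_walnut_oblong, box_walnut_oblong below 0.02 m/s and horizontal distance between lid_pine_oblong and box_pine_oblong below 0.01 m and z of lid_pine_oblong in the frame of box_pine_oblong between 0.0415 and 0.0465 m and angle between the x axis of lid_pine_oblong and the x axis of box_pine_oblong, either way round below 0.17 rad and horizontal distance between lid_walnut_square and box_walnut_square below 0.01 m and z of lid_walnut_square in the frame of box_walnut_square between 0.0415 and 0.0465 m and (angle between the x axis of lid_walnut_square and the x axis of box_walnut_square, either way round below 0.17 rad or angle between the x axis of lid_walnut_square and the y axis of box_walnut_square, either way round below 0.17 rad) and horizontal distance between lid_walnut_oblong and box_walnut_oblong below 0.01 m and z of lid_walnut_oblong in the frame of box_walnut_oblong between 0.0415 and 0.0465 m and angle between the x axis of lid_walnut_oblong and the x axis of box_walnut_oblong, either way round below 0.17 rad); the robot touches nothing.
It fails at once if a lid is dropped (falls free by 3 cm or more) ((contact force between the fingers and lid_pine_square below 0.05 N and linear speed of lid_pine_square above 0.75 m/s) or (contact force between the fingers and lid_pine_oblong below 0.05 N and linear speed of lid_pine_oblong above 0.75 m/s) or (contact force between the fingers and lid_walnut_square below 0.05 N and linear speed of lid_walnut_square above 0.75 m/s) or (contact force between the fingers and lid_walnut_oblong below 0.05 N and linear speed of lid_walnut_oblong above 0.75 m/s)).
It fails at once if the glue bottle is knocked over or shifted by more than 3 cm (distance of glue_bottle from where it was at the start of the episode above 0.03 m or angle between glue_bottle's own z axis and vertical above 0.5 rad).
It fails at once if the cork sanding block is shifted by more than 3 cm (distance of sanding_block from where it was at the start of the episode above 0.03 m).
It also fails if it takes over 128 s, if anything falls off the work surface, if the arm or the gripper's body presses on something with over 40 N, if the wrist force passes 120 N, or if a joint passes its speed limit or range.

## Working session

There is one attempt and no reset: what is moved stays moved. The work goes in short steps, Python scripts to look and compute and a shell command to move; the robot and the scene stay as the last step left them, time stands still between calls to the robot, and variables do not carry over. Pictures are saved under pics/ and viewed, at most 14 in all, crops included, and the job is handed in when it is done.

```bash
ls; mkdir -p pics; python3 - <<'E'
from cell import r
import cv2
for n in("scene","top"):
    im=r.capture(n); cv2.imwrite(f"pics/{n}0.png",im[:,:,::-1]); print(n,r.camera_model(n))
print(r.observe())
E
```

```text
pics
scene {'K': array([[579.30381122,   0.        , 318.53272038],
       [  0.        , 579.30381122, 226.73776643],
       [  0.        ,   0.        ,   1.        ]]), 'k1': -0.15238045042724244, 'eye': array([ 1.51301789, -0.17345342,  0.71859607]), 'attitude': array([-122.63194732,   -0.63481633,   74.63271616])}
top {'K': array([[538.43439943,   0.        , 316.23141453],
       [  0.        , 538.43439943, 243.21883114],
       [  0.        ,   0.        ,   1.        ]]), 'k1': -0.16417593688127324, 'eye': array([0.26506512, 0.10458   , 1.23362771]), 'attitude': array([-170.26612359,   -0.3676276 ,  -90.39829401])}
{'time': 0.1, 'q': array([-7.28223504e+01,  7.23771121e+00, -2.32024315e+00,  8.05230469e+01,
        8.77426669e-04,  8.99993220e+01]), 'dq': array([ 0.05064195, -0.04087225,  0.10995741,  0.02659054, -0.07769499,
       -0.04928166]), 'joint_efforts': array([-4.01911357e-04, -4.36906779e+01,  3.53604984e+01,  1.37643868e-02,
       -5.28852354e-05, -3.91057597e-06]), 'ee_pos': array([ 0.15494893, -0.5012359 ,  0.23061027]), 'tool_rot': array([-1.79918999e+02, -8.78384303e-04,  1.71783263e+01]), 'ft_force': array([ 0.01227875,  0.34553264, -0.04482547]), 'torque': array([-0.02722713,  0.02613437,  0.01142196]), 'finger_force': 0.0, 'grip_width': 0.9964773312031686}
```

View pics/top0.png

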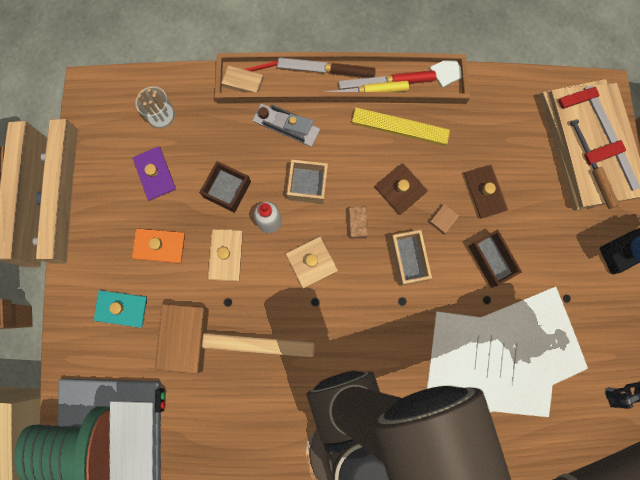

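View pics/scene0.png

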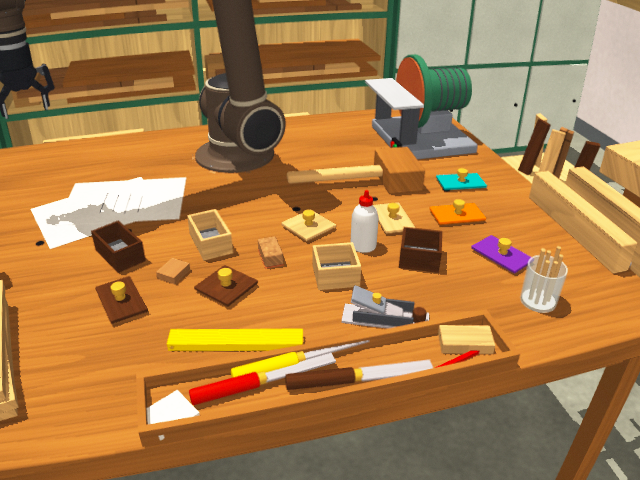

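```bash
cat > h.py <<'E'
import numpy as np, cv2
from scipy.optimize import minimize
from scipy.spatial.transform import Rotation as Ro
from cell import r
CM={n:r.camera_model(n) for n in("scene","top")}
def proj(n,P):
    c=CM[n]; R=Ro.from_euler("xyz",c["attitude"],degrees=True).as_matrix()
    p=(np.asarray(P)-c["eye"])@R
    return cv2.projectPoints(p,np.zeros(3),np.zeros(3),c["K"],np.array([c["k1"],0,0,0]))[0][:,0]
def boxpts(a,b,z0,z1): return [[i*a/2,j*b/2,z] for i in(-1,1) for j in(-1,1) for z in(z0,z1)]
def disc(d,z0,z1): return [[d/2*np.cos(t),d/2*np.sin(t),z] for t in np.linspace(0,6.28,24) for z in(z0,z1)]
def parts(name):
    sq="square" in name
    if name.startswith("box"): return [boxpts(*((.084,.084) if sq else (.112,.066)),0,.05)]
    return [boxpts(*((.09,.09) if sq else (.118,.072)),.006,.014),disc(.014,.014,.028),disc(.028,.028,.043)]
def render(n,name,v,z0=0.):
    m=np.zeros((480*4,640*4),np.uint8)
    R=Ro.from_euler("z",v[2]).as_matrix()
    for P in parts(name):
        p=proj(n,np.array(P)@R.T+[v[0],v[1],z0])
        h=cv2.convexHull((4*p+1.5).astype(np.float32))
        cv2.fillConvexPoly(m,np.round(h*16).astype(np.int32),255,shift=4)
    return cv2.resize(m,(640,480),interpolation=cv2.INTER_AREA)/255.
def fit(name,masks,guess,z0=0.):
    def cost(u):
        v=[u[0]/100,u[1]/100,u[2]/10]
        s=0
        for n,M in masks.items():
            m=render(n,name,v,z0); s+=np.abs(m-M).sum()/max(M.sum(),1)
        return s
    best=None
    for y in np.arange(4)*np.pi/(8 if "square" in name else 4):
        u0=np.array([guess[0]*100,guess[1]*100,y*10])
        o=minimize(cost,u0,method="Nelder-Mead",options=dict(initial_simplex=u0+np.array([[0,0,0],[1,0,0],[0,1,0],[0,0,3]]),xatol=.01,fatol=1e-4,maxiter=150))
        if best is None or o.fun<best.fun: best=o
    return best.x/[100,100,10],best.fun
def ground(n,px,z):
    o=minimize(lambda v:((proj(n,[[v[0],v[1],z]])[0]-px)**2).sum(),[.4,0],method="Nelder-Mead",options=dict(xatol=1e-5,fatol=1e-4))
    return o.x
E
cat > m.py <<'E'
from h import *
px=dict(lid_pine_square=(312,262),lid_pine_oblong=(225,255),lid_walnut_square=(402,188),lid_walnut_oblong=(486,190),
 box_pine_square=(307,180),box_pine_oblong=(411,257),box_walnut_square=(226,186),box_walnut_oblong=(495,258),glue_bottle=(266,215),sanding_block=(358,222))
for k,p in px.items():
    g=ground("top",np.array(p,float),.03)
    if k[0] in"gs": print(k,g.round(3)); continue
    masks={}
    for n in("top","scene"):
        e=proj(n,[[*g,.03]])[0]
        L=[d for d in r.masks_of(n,k) if np.linalg.norm(np.array(d["pixel"])-e)<20]
        if L: masks[n]=L[0]["pixels"].astype(float)
    out=[]
    for S in ([masks] if len(masks)<2 else [masks]+[{n:masks[n]} for n in masks]):
        v,c=fit(k,S,g); out.append((list(S),(v[:2]*1000).round(1).tolist(),round(float(np.degrees(v[2])),1),round(float(c),3)))
    print(k,*out,sep="\n  ")
E
python3 m.py
```

```text
lid_pine_square
  (['top', 'scene'], [431.0, 106.6], 26.9, 0.141)
  (['top'], [431.0, 106.7], 26.1, 0.035)
  (['scene'], [431.1, 107.1], 27.4, 0.101)
lid_pine_oblong
  (['top', 'scene'], [448.6, 306.5], 176.4, 0.221)
  (['top'], [449.5, 306.1], 177.0, 0.07)
  (['scene'], [447.8, 306.9], -5.1, 0.138)
lid_walnut_square
  (['top', 'scene'], [606.7, -105.7], 40.3, 0.1)
  (['top'], [606.6, -106.3], 39.9, 0.046)
  (['scene'], [606.8, -105.1], 40.8, 0.047)
lid_walnut_oblong
  (['top', 'scene'], [599.8, -310.3], 16.2, 0.122)
  (['top'], [600.1, -310.9], 196.8, 0.055)
  (['scene'], [599.2, -309.8], 16.0, 0.058)
box_pine_square
  (['top', 'scene'], [617.4, 115.6], -6.5, 0.065)
  (['top'], [617.7, 115.1], -6.5, 0.027)
  (['scene'], [616.3, 116.2], 84.1, 0.028)
box_pine_oblong
  (['top', 'scene'], [436.8, -117.7], 10.0, 0.071)
  (['top'], [437.1, -117.6], 9.7, 0.041)
  (['scene'], [436.9, -117.7], 10.0, 0.029)
box_walnut_square
  (['top', 'scene'], [607.4, 306.6], -26.4, 0.07)
  (['top'], [608.1, 306.5], 63.4, 0.028)
  (['scene'], [605.9, 306.6], 64.3, 0.031)
box_walnut_oblong
  (['top', 'scene'], [433.9, -315.4], 207.0, 0.102)
  (['top'], [434.4, -316.1], 27.3, 0.041)
  (['scene'], [434.8, -314.1], 25.7, 0.051)
glue_bottle [0.538 0.21 ]
sanding_block [ 0.52 -0.  ]
```

```bash
I="python3 -m inch"
$I '{"xyz":[[0,0,0],[0,0,0],[0,0,0]],"rotation":[[0,0,0.1],[0,0,0.1],[0,0,0.1]],"hand":[-1,-1,-1]}'
$I '{"xyz":[[0.9,-0.4,0],[0.9,-0.4,0],[0.9,-0.4,0],[0.9,-0.4,0],[0.9,-0.4,0]],"rotation":[[0,0,0],[0,0,0],[0,0,0],[0,0,0],[0,0,0]],"hand":[-1,-1,-1,-1,-1]}'
$I '{"xyz":[[0.9,-0.4,0],[0.9,-0.4,0],[0.9,-0.4,0],[0.9,-0.4,0],[0.9,-0.4,0]],"rotation":[[0,0,0],[0,0,0],[0,0,0],[0,0,0],[0,0,0]],"hand":[-1,-1,-1,-1,-1]}'
```

```text
time: 1.15
ee_pos: [0.1551, -0.5016, 0.2313]
tool_rot: [-180.0, -0.0, -0.3]
ft_force: [-0.1, 0.6, 0.7]
grip_width: 1.005
finger_force: 0.0
time: 1.57
ee_pos: [0.2684, -0.4511, 0.2314]
tool_rot: [180.0, -0.0, -0.0]
ft_force: [0.1, 0.2, -0.3]
grip_width: 1.003
finger_force: 0.0
time: 1.98
ee_pos: [0.3811, -0.401, 0.2313]
tool_rot: [180.0, -0.0, -0.0]
ft_force: [0.2, -1.3, 0.3]
grip_width: 1.002
finger_force: 0.0
```

```bash
cat > d.py <<'E'
import sys
from h import *
# d.py x y z yaw : shift left, in units of 25 mm along present tool axes, and turn about tool z
t=[float(a) for a in sys.argv[1:5]]; s=r.observe()
R=Ro.from_euler("xyz",s["tool_rot"],degrees=True)
print("t",s["time"],"pos",(s["ee_pos"]*1000).round(1),"rot",s["tool_rot"].round(2),"units",(R.inv().apply(np.array(t[:3])-s["ee_pos"])/.025).round(2),
 "turn",np.round((R.inv()*Ro.from_euler("xyz",[180,0,t[3]],degrees=True)).as_rotvec(),3),"F",s["ft_force"].round(1),"w",round(s["grip_width"],3),"ff",s["finger_force"])
E
python3 d.py .600 -.3105 .231 0
```

```text
t 1.9833 pos [ 381.1 -401.   231.3] rot [ 1.7999e+02 -0.0000e+00 -1.0000e-02] units [ 8.75 -3.62  0.01] turn [ 0. -0. -0.] F [ 0.2 -1.3  0.3] w 1.002 ff 0.0
```

```bash
I="python3 -m inch"
$I '{"xyz":[[0.87,-0.36,0],[0.87,-0.36,0],[0.87,-0.36,0],[0.87,-0.36,0],[0.87,-0.36,0]],"rotation":[[0,0,0],[0,0,0],[0,0,0],[0,0,0],[0,0,0]],"hand":[-1,-1,-1,-1,-1]}' >/dev/null
$I '{"xyz":[[0.88,-0.36,0],[0.88,-0.36,0],[0.88,-0.36,0],[0.88,-0.36,0],[0.88,-0.36,0]],"rotation":[[0,0,0],[0,0,0],[0,0,0],[0,0,0],[0,0,0]],"hand":[-1,-1,-1,-1,-1]}' >/dev/null
$I '{"xyz":[[0,0,1],[0,0,1],[0,0,1],[0,0,1],[0,0,0]],"rotation":[[0,0,0],[0,0,0],[0,0,0],[0,0,0],[0,0,0]],"hand":[-1,-1,-1,-1,-1]}' >/dev/null
python3 d.py .600 -.3105 .018 0
```

```text
t 3.2333 pos [ 596.5 -310.3  125.3] rot [-179.77    0.45    0.  ] units [0.18 0.03 4.29] turn [-0.004  0.008  0.   ] F [-0.7  1.2 -1. ] w 1.002 ff 0.0
```

```bash
I="python3 -m inch"
$I '{"xyz":[[0.14,0.03,0.4],[0,0,0.5],[0,0,0.5],[0,0,0],[0,0,0]],"rotation":[[0,0.004,0],[0,0,0],[0,0,0],[0,0,0],[0,0,0]],"hand":[-1,-1,-1,-1,-1]}' >/dev/null
python3 d.py .600 -.3105 .018 0
```

```text
t 3.65 pos [ 602.8 -312.7   97.2] rot [ 1.7998e+02 -2.7000e-01 -2.0000e-02] units [-0.13 -0.09  3.17] turn [ 0.    -0.005 -0.   ] F [1.2 0.1 1.3] w 1.001 ff 0.0
```

```bash
I="python3 -m inch"
$I '{"xyz":[[-0.12,-0.09,0.6],[0,0,0.8],[0,0,0.8],[0,0,0.6],[0,0,0.3]],"rotation":[[0,-0.005,0],[0,0,0],[0,0,0],[0,0,0],[0,0,0]],"hand":[-1,-1,-1,-1,-1]}' >/dev/null
$I '{"xyz":[[0,0,0.05],[0,0,0],[0,0,0],[0,0,0],[0,0,0]],"rotation":[[0,0,0],[0,0,0],[0,0,0],[0,0,0],[0,0,0]],"hand":[-1,1,1,1,1]}' >/dev/null
python3 d.py .600 -.3105 .018 0
$I '{"xyz":[[0,0,0],[0,0,0],[0,0,0],[0,0,0],[0,0,0]],"rotation":[[0,0,0],[0,0,0],[0,0,0],[0,0,0],[0,0,0]],"hand":[1,1,1,1,1]}'
python3 d.py .600 -.3105 .231 0
```

```text
t 4.4833 pos [ 600.2 -310.5   18.9] rot [ 1.7995e+02 -5.0000e-02 -1.0000e-02] units [-0.01 -0.    0.04] turn [ 0.001 -0.001 -0.   ] F [ 0.4 -0.2  0. ] w 0.455 ff 0.0
time: 4.9
ee_pos: [0.6, -0.3104, 0.0187]
tool_rot: [180.0, -0.0, -0.0]
ft_force: [-0.3, -0.2, 5.2]
grip_width: 0.3
finger_force: 58.9
t 4.9 pos [ 600.  -310.4   18.7] rot [ 1.7996e+02 -4.0000e-02 -1.0000e-02] units [ 0.    0.01 -8.49] turn [ 0.001 -0.001 -0.   ] F [-0.3 -0.2  5.2] w 0.3 ff 58.90622556209564
```

```bash
I="python3 -m inch"
$I '{"xyz":[[0,0,-0.5],[0,0,-0.9],[0,0,-0.9],[0,0,-0.9],[0,0,-0.6]],"rotation":[[0,0,0],[0,0,0],[0,0,0],[0,0,0],[0,0,0]],"hand":[1,1,1,1,1]}' 
$I '{"xyz":[[-0.5,0.2,0],[-0.9,0,0],[-0.9,0,0],[-0.9,0,0],[-0.9,0,0]],"rotation":[[0,0,0],[0,0,0],[0,0,0],[0,0,0],[0,0,0]],"hand":[1,1,1,1,1]}' >/dev/null
$I '{"xyz":[[-0.9,0,0],[-0.9,0,0],[-0.6,0,0],[-0.14,0,0],[0,0,0]],"rotation":[[0,0,0],[0,0,0],[0,0,0],[0,0,-0.094],[0,0,-0.094]],"hand":[1,1,1,1,1]}' >/dev/null
$I '{"xyz":[[0,0,0],[0,0,0]],"rotation":[[0,0,0],[0,0,0]],"hand":[1,1]}' >/dev/null
python3 d.py .434 -.3154 .0627 10.8
python3 - <<'E'
from h import *
ims=[r.capture(n) for n in("top","scene")]
c=[proj(n,[[.434,-.315,.1]])[0].astype(int) for n in("top","scene")]
cr=[cv2.resize(np.pad(i,((100,100),(100,100),(0,0)))[p[1]+20:p[1]+180,p[0]+20:p[0]+180],(400,400)) for i,p in zip(ims,c)]
cv2.imwrite("pics/c1.png",np.hstack(cr)[:,:,::-1])
E
```

```text
time: 5.32
ee_pos: [0.5998, -0.3104, 0.1154]
tool_rot: [179.9, -0.0, -0.0]
ft_force: [0.5, -1.0, -0.8]
grip_width: 0.304
finger_force: 59.0
t 6.3167 pos [ 432.6 -315.   112.3] rot [-1.7996e+02  1.0000e-01  1.0590e+01] units [0.05 0.03 1.98] turn [-0.001  0.002 -0.004] F [-0.2 -0.8 -1.9] w 0.302 ff 59.04085993766785
```

View pics/c1.png

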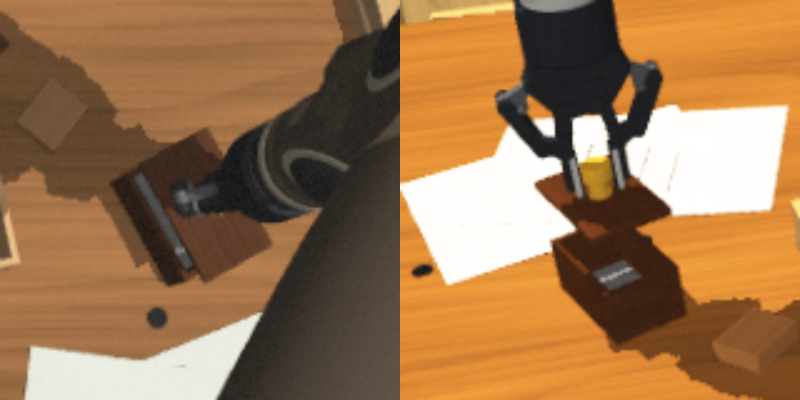

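The crop shows the walnut oblong lid held level over its box, centred, with sides parallel. I'll lower it now.

```bash
I="python3 -m inch"
$I '{"xyz":[[0.05,0.03,0.3],[0,0,0.4],[0,0,0.4],[0,0,0.4],[0,0,0.3]],"rotation":[[0,0,-0.004],[0,0,0],[0,0,0],[0,0,0],[0,0,0]],"hand":[1,1,1,1,1]}' 
$I '{"xyz":[[0,0,0.1],[0,0,0.05],[0,0,0]],"rotation":[[0,0,0],[0,0,0],[0,0,0]],"hand":[1,1,1]}' 
python3 d.py .434 -.3154 .0627 10.8
```

```text
time: 6.83
ee_pos: [0.4342, -0.3151, 0.0656]
tool_rot: [-179.9, 0.1, 11.0]
ft_force: [0.0, -0.6, -1.2]
grip_width: 0.305
finger_force: 59.0
time: 7.08
ee_pos: [0.4348, -0.3156, 0.0636]
tool_rot: [-180.0, 0.1, 11.0]
ft_force: [0.1, 0.1, -1.9]
grip_width: 0.305
finger_force: 59.0
t 7.0833 pos [ 434.8 -315.6   63.6] rot [-1.7997e+02  7.0000e-02  1.0990e+01] units [-0.03 -0.01  0.04] turn [-0.001  0.001  0.003] F [ 0.1  0.1 -1.9] w 0.305 ff 59.00724112987518
```

```bash
I="python3 -m inch"
$I '{"xyz":[[0,0,0.05],[0,0,0],[0,0,0]],"rotation":[[0,0,0],[0,0,0],[0,0,0]],"hand":[1,1,1]}' 
$I '{"xyz":[[0,0,0],[0,0,0],[0,0,0],[0,0,0]],"rotation":[[0,0,0],[0,0,0],[0,0,0],[0,0,0]],"hand":[0.2,0,0,0]}' 
python3 d.py .434 -.3154 .231 0
```

```text
time: 7.33
ee_pos: [0.4351, -0.3158, 0.0631]
tool_rot: [180.0, 0.0, 11.0]
ft_force: [0.2, 0.0, -0.0]
grip_width: 0.306
finger_force: 59.0
time: 7.67
ee_pos: [0.4349, -0.3157, 0.0629]
tool_rot: [180.0, 0.0, 11.0]
ft_force: [0.6, 0.2, -0.4]
grip_width: 0.498
finger_force: 0.0
t 7.6667 pos [ 434.9 -315.7   62.9] rot [1.800e+02 4.000e-02 1.099e+01] units [-0.04 -0.02 -6.72] turn [0.    0.001 0.192] F [ 0.6  0.2 -0.4] w 0.498 ff 0.0
```

```bash
I="python3 -m inch"
$I '{"xyz":[[0,0,-0.6],[0,0,-1],[0,0,-1],[0,0,-1],[0,0,-0.4]],"rotation":[[0,0,0],[0,0,0],[0,0,0],[0,0,0.096],[0,0,0.096]],"hand":[0,0,0,-0.5,-0.5]}' >/dev/null
$I '{"xyz":[[0.4,-0.5,0],[0.8,-0.9,0],[0.8,-0.9,0],[0.8,-0.9,0],[0.8,-0.9,0]],"rotation":[[0,0,0],[0,0,0],[0,0,0],[0,0,0],[0,0,0]],"hand":[-0.5,-0.5,-0.5,-0.5,-0.5]}' >/dev/null
$I '{"xyz":[[0.8,-0.9,0],[0.8,-0.9,0],[0.8,-0.9,0],[0.6,-0.9,0.4],[0.2,-0.7,1]],"rotation":[[0,0,0],[0,0,0],[0,0,0],[0,0,0],[0,0,0]],"hand":[-0.5,-0.5,-0.5,-0.5,-0.5]}' >/dev/null
$I '{"xyz":[[0,0,0.5],[0,0,0.4],[0,0,0],[0,0,0]],"rotation":[[0,0,0],[0,0,0],[0,0,0],[0,0,0]],"hand":[-0.5,-0.5,-0.5,-0.5]}' >/dev/null
python3 d.py .6067 -.1057 .0185 0
```

```text
t 9.25 pos [ 604.5 -106.   105. ] rot [ 1.8e+02  1.0e-01 -4.0e-02] units [ 0.09 -0.01  3.46] turn [ 0.     0.002 -0.001] F [0.6 0.3 0.8] w 0.75 ff 0.0
```

```bash
I="python3 -m inch"
$I '{"xyz":[[0.09,-0.01,0.6],[0,0,0.9],[0,0,0.9],[0,0,0.7],[0,0,0.3]],"rotation":[[0,0,0],[0,0,0],[0,0,0],[0,0,0],[0,0,0]],"hand":[-0.5,-0.5,-0.5,-0.5,-0.5]}' >/dev/null
$I '{"xyz":[[0,0,0.06],[0,0,0],[0,0,0]],"rotation":[[0,0,0],[0,0,0],[0,0,0]],"hand":[-0.5,-0.5,-0.5]}' >/dev/null
python3 d.py .6067 -.1057 .0185 0
$I '{"xyz":[[0,0,0],[0,0,0],[0,0,0],[0,0,0],[0,0,0]],"rotation":[[0,0,0],[0,0,0],[0,0,0],[0,0,0],[0,0,0]],"hand":[1,1,1,1,1]}' >/dev/null
$I '{"xyz":[[0,0,0],[0,0,0]],"rotation":[[0,0,0],[0,0,0]],"hand":[1,1]}'
python3 d.py .6067 -.1057 .0185 0
```

```text
t 9.9167 pos [ 608.1 -105.9   20.3] rot [ 1.7998e+02 -8.0000e-02 -4.0000e-02] units [-0.06 -0.01  0.07] turn [ 0.    -0.001 -0.001] F [ 0.1 -1.   0.7] w 0.749 ff 0.0
time: 10.5
ee_pos: [0.6077, -0.1054, 0.0197]
tool_rot: [180.0, -0.0, -0.0]
ft_force: [-1.0, 0.2, 6.7]
grip_width: 0.3
finger_force: 58.8
t 10.5 pos [ 607.7 -105.4   19.7] rot [ 1.7999e+02 -4.0000e-02 -0.0000e+00] units [-0.04  0.01  0.05] turn [ 0.    -0.001 -0.   ] F [-1.   0.2  6.7] w 0.3 ff 58.75352919101715
```

```bash
I="python3 -m inch"
$I '{"xyz":[[0,0,-0.5],[0,0,-0.9],[0,0,-1],[0,0,-1],[0,0,-1]],"rotation":[[0,0,0],[0,0,0],[0,0,0],[0,0,0],[0,0,0]],"hand":[1,1,1,1,1]}' >/dev/null
$I '{"xyz":[[0,0,-1],[0,0,-1],[0,0,-0.6],[0,-0.4,0],[0,-0.8,0]],"rotation":[[0,0,0],[0,0,0],[0,0,0],[0,0,0],[0,0,0]],"hand":[1,1,1,1,1]}'
$I '{"xyz":[[0,-0.9,0],[0,-0.9,0],[0,-0.9,0],[0,-0.9,0],[0,-0.9,0]],"rotation":[[0,0,0],[0,0,0],[0,0,0],[0,0,0],[0,0,0]],"hand":[1,1,1,1,1]}' >/dev/null
$I '{"xyz":[[0,-0.9,0],[0,-0.9,0],[0,-0.9,0],[0,-0.9,0],[0,-0.9,0]],"rotation":[[0,0,0],[0,0,0],[0,0,0],[0,0,0],[0,0,0]],"hand":[1,1,1,1,1]}' >/dev/null
$I '{"xyz":[[0,-0.9,0],[0,-0.9,0],[0,-0.9,0],[0,-0.9,0],[0,-0.9,0]],"rotation":[[0,0,0],[0,0,0],[0,0,0],[0,0,0],[0,0,0]],"hand":[1,1,1,1,1]}' >/dev/null
$I '{"xyz":[[0,-0.9,0],[0,-0.6,0],[0,-0.3,0],[0,0,0],[0,0,0]],"rotation":[[0,0,0],[0,0,0],[0,0,-0.1],[0,0,-0.1],[0,0,-0.1]],"hand":[1,1,1,1,1]}' >/dev/null
$I '{"xyz":[[0,0,0.2],[0,0,0.5],[0,0,0.5],[0,0,0],[0,0,0]],"rotation":[[0,0,-0.107],[0,0,0],[0,0,0],[0,0,0],[0,0,0]],"hand":[1,1,1,1,1]}' >/dev/null
python3 d.py .6083 .3072 .0637 23.3
```

```text
time: 11.33
ee_pos: [0.6077, -0.0763, 0.1938]
tool_rot: [180.0, -0.0, -0.2]
ft_force: [-0.1, 1.0, -2.4]
grip_width: 0.299
finger_force: 59.1
t 13.4167 pos [588.6 176.9 178.5] rot [-174.52   -2.15   36.19] units [ 3.54 -3.27  5.06] turn [-0.099 -0.027  0.227] F [ 0.5  0.6 -0.1] w 0.301 ff 59.172436594963074
```

```bash
I="python3 -m inch"
$I '{"xyz":[[0,0,0],[0,0,0]],"rotation":[[0,0,0],[0,0,0]],"hand":[1,1]}'
python3 - <<'E'
from h import *
o=r.observe(); print(o["q"].round(1),o["dq"].round(1),o["joint_efforts"].round(1),o["torque"].round(2))
ims=[r.capture(n) for n in("top","scene")]
cv2.imwrite("pics/c2.png",np.hstack([cv2.resize(i,(400,300)) for i in ims])[:,:,::-1])
E
```

```text
time: 13.58
ee_pos: [0.5895, 0.1769, 0.1799]
tool_rot: [-174.6, -2.3, 36.2]
ft_force: [0.3, -0.2, -1.1]
grip_width: 0.303
finger_force: 59.2
[ 13.9  17.2   3.5  76.3   5.9 157.6] [-0.1 -0.2 -0.  -0.1  0.   0. ] [  0.1 -55.2  35.6   0.    0.4   0. ] [-0.1  -0.05 -0.  ]
```

View pics/c2.png

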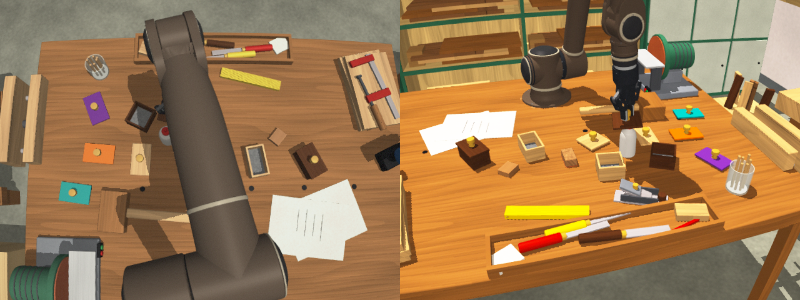

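```bash
I="python3 -m inch"
$I '{"xyz":[[0,0,-0.5],[0,0,-0.7]],"rotation":[[0,0,0],[0,0,-0.05]],"hand":[1,1]}' >/dev/null
python3 d.py .6083 .3072 .210 39
python3 d.py .6083 .3072 .210 113.3|grep -o turn.*
```

```text
t 13.85 pos [589.1 173.6 207.8] rot [-174.61   -2.36   39.04] units [ 3.96 -3.64  0.42] turn [-0.094 -0.041  0.003] F [ 0.7 -0.4 -1.8] w 0.302 ff 59.190194606781006
turn [-0.054 -0.096 -1.293] F [ 0.7 -0.4 -1.8] w 0.302 ff 59.190194606781006
```

```bash
I="python3 -m inch"
$I '{"xyz":[[0,0,0],[0,0,0],[0,0,0],[0,0,0],[0,0,0]],"rotation":[[-0.047,-0.02,0],[-0.047,-0.02,0],[0,0,-0.1],[0,0,-0.1],[0,0,-0.1]],"hand":[1,1,1,1,1]}' >/dev/null
$I '{"xyz":[[0,0,0],[0,0,0],[0,0,0],[0,0,0],[0,0,0]],"rotation":[[0,0,-0.1],[0,0,-0.1],[0,0,-0.1],[0,0,-0.1],[0,0,-0.1]],"hand":[1,1,1,1,1]}' >/dev/null
$I '{"xyz":[[0,0,0],[0,0,0],[0,0,0],[0,0,0],[0,0,0]],"rotation":[[0,0,-0.1],[0,0,-0.1],[0,0,-0.1],[0,0,-0.1],[0,0,-0.1]],"hand":[1,1,1,1,1]}' >/dev/null
python3 d.py .6083 .3072 .210 113.3
```

```text
t 15.1 pos [590.  173.8 209.3] rot [179.74  -0.   113.88] units [ 4.58  2.83 -0.02] turn [ 0.005 -0.     0.01 ] F [-0.3 -0.1 -2.3] w 0.307 ff 59.31356906890869
```

```bash
I="python3 -m inch"
$I '{"xyz":[[0.6,0.4,0],[0.8,0.5,0],[0.8,0.5,0],[0.8,0.5,0],[0.8,0.5,0]],"rotation":[[0,0,0.01],[0,0,0],[0,0,0],[0,0,0],[0,0,0]],"hand":[1,1,1,1,1]}' >/dev/null
$I '{"xyz":[[0.6,0.35,0],[0.2,0.1,0.7],[0,0,0.9],[0,0,0.9],[0,0,0.9]],"rotation":[[0,0,0],[0,0,0],[0,0,0],[0,0,0],[0,0,0]],"hand":[1,1,1,1,1]}'
$I '{"xyz":[[0,0,0.4],[0,0,0],[0,0,0]],"rotation":[[0,0,0],[0,0,0],[0,0,0]],"hand":[1,1,1]}' >/dev/null
python3 d.py .6067 .3074 .0637 113.3
cat > crop.py <<'E'
import sys
from h import *
x,y,z=map(float,sys.argv[2:5])
cr=[]
for n in("top","scene"):
    i=np.pad(r.capture(n),((100,100),(100,100),(0,0))); p=proj(n,[[x,y,z]])[0].astype(int)
    cr.append(cv2.resize(i[p[1]+20:p[1]+180,p[0]+20:p[0]+180],(400,400)))
cv2.imwrite(f"pics/{sys.argv[1]}.png",np.hstack(cr)[:,:,::-1])
E
python3 crop.py c3 .607 .307 .1
```

```text
time: 15.93
ee_pos: [0.6108, 0.3082, 0.1236]
tool_rot: [179.7, -0.0, 113.1]
ft_force: [-0.2, 0.4, -1.3]
grip_width: 0.304
finger_force: 59.5
t 16.1833 pos [610.6 307.6 114.4] rot [179.79  -0.   113.03] units [ 0.05 -0.15  2.03] turn [ 0.004 -0.    -0.005] F [-0.4 -0.3 -0.9] w 0.305 ff 59.43994402885437
```

View pics/c3.png

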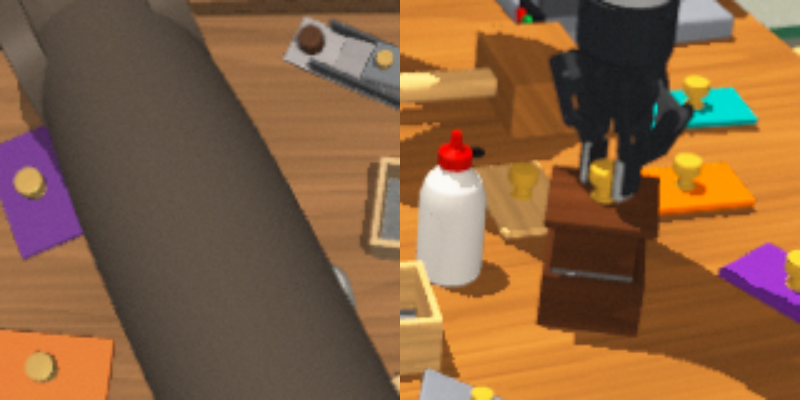

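The scene half shows the lid over the walnut box, parallel to it; the bottle is untouched. I'll check the yaw numerically.

```bash
python3 - <<'E'
from h import *
L=r.masks_of("scene","lid_walnut_square"); e=proj("scene",[[.607,.307,.105]])[0]
for d in L:
    print(d["pixel"],d["p"],d["pixels"].sum(),e)
    if np.hypot(*(np.array(d["pixel"])-e))<25:
        v,c=fit("lid_walnut_square",{"scene":d["pixels"].astype(float)},[.608,.307],.0947); print(v[:2],np.degrees(v[2])%90,c)
E
```

```text
[424.9, 219.9] 0.55 1006 [424.63671163 216.45916387]
[0.61122195 0.30740961] 64.2266995064339 0.25383385958757254
```

```bash
I="python3 -m inch"
$I '{"xyz":[[0.04,-0.13,0.3],[0,0,0.4],[0,0,0.4],[0,0,0.4],[0,0,0.3]],"rotation":[[0,0,0],[0,0,0],[0,0,0],[0,0,0],[0,0,0]],"hand":[1,1,1,1,1]}' 
$I '{"xyz":[[0,0,0.1],[0,0,0.07],[0,0,0.04],[0,0,0]],"rotation":[[0,0,0],[0,0,0],[0,0,0],[0,0,0]],"hand":[1,1,1,1]}' 
python3 d.py .6067 .3074 .0637 113.3
```

```text
time: 16.75
ee_pos: [0.6067, 0.3071, 0.0669]
tool_rot: [179.9, 0.0, 113.0]
ft_force: [0.3, -0.3, -1.5]
grip_width: 0.299
finger_force: 59.4
time: 17.08
ee_pos: [0.6075, 0.3075, 0.0641]
tool_rot: [179.7, -0.0, 113.0]
ft_force: [-1.2, 0.6, -0.7]
grip_width: 0.299
finger_force: 59.4
t 17.0833 pos [607.5 307.5  64.1] rot [179.75  -0.   113.03] units [ 0.01 -0.03  0.01] turn [ 0.004 -0.    -0.005] F [-1.2  0.6 -0.7] w 0.299 ff 59.39554274082184
```

```bash
I="python3 -m inch"
$I '{"xyz":[[0,0,0.03],[0,0,0],[0,0,0],[0,0,0],[0,0,0]],"rotation":[[0,0,0],[0,0,0],[0,0,0],[0,0,0],[0,0,0]],"hand":[1,1,0.2,0,0]}' 
$I '{"xyz":[[0,0,-0.2],[0,0,-0.8],[0,0,-1],[0,0,-1],[0,0,-1]],"rotation":[[0,0,0],[0,0,0],[0,0,0],[0,0,0.1],[0,0,0.1]],"hand":[0,0,0,-0.5,-0.5]}' 
$I '{"xyz":[[0,0,0],[0,0,0],[0,-0.6,0],[0,-0.9,0],[0,-0.9,0]],"rotation":[[0,0,0.1],[0,0,0.1],[0,0,0],[0,0,0],[0,0,0]],"hand":[-0.5,-0.5,-0.5,-0.5,-0.5]}' >/dev/null
$I '{"xyz":[[0,-0.9,0],[0,-0.9,0],[0,-0.9,0],[0,-0.9,0.4],[0,-0.3,1]],"rotation":[[0,0,0],[0,0,0],[0,0,0],[0,0,0],[0,0,0]],"hand":[-0.5,-0.5,-0.5,-0.5,-0.5]}' >/dev/null
$I '{"xyz":[[0,0,0.5],[0,0,0.4],[0,0,0]],"rotation":[[0,0,0],[0,0,0],[0,0,0]],"hand":[-0.5,-0.5,-0.5]}' >/dev/null
python3 d.py .4487 .3063 .0185 90
```

```text
time: 17.5
ee_pos: [0.6077, 0.3076, 0.0631]
tool_rot: [179.7, -0.0, 113.0]
ft_force: [0.3, -0.8, 0.5]
grip_width: 0.5
finger_force: 0.0
time: 17.92
ee_pos: [0.6069, 0.3072, 0.1644]
tool_rot: [179.8, -0.0, 101.3]
ft_force: [0.2, 0.2, 0.1]
grip_width: 0.743
finger_force: 0.0
t 19.0 pos [448.9 306.5 103.3] rot [179.92  -0.    90.13] units [-0.01 -0.01  3.39] turn [ 0.001 -0.     0.002] F [ 0.4  0.5 -0.3] w 0.748 ff 0.0
```

```bash
I="python3 -m inch"
$I '{"xyz":[[0,0,0.6],[0,0,0.9],[0,0,0.9],[0,0,0.65],[0,0,0.3]],"rotation":[[0,0,0],[0,0,0],[0,0,0],[0,0,0],[0,0,0]],"hand":[-0.5,-0.5,-0.5,-0.5,-0.5]}' >/dev/null
$I '{"xyz":[[0,0,0.06],[0,0,0],[0,0,0]],"rotation":[[0,0,0],[0,0,0],[0,0,0]],"hand":[-0.5,-0.5,-0.5]}' >/dev/null
python3 d.py .4487 .3063 .0185 90
$I '{"xyz":[[0,0,0],[0,0,0],[0,0,0],[0,0,0],[0,0,0]],"rotation":[[0,0,0],[0,0,0],[0,0,0],[0,0,0],[0,0,0]],"hand":[1,1,1,1,1]}' >/dev/null
$I '{"xyz":[[0,0,0],[0,0,0]],"rotation":[[0,0,0],[0,0,0]],"hand":[1,1]}'
python3 d.py .437 -.1177 .194 90
```

```text
t 19.6667 pos [451.  307.7  21. ] rot [ 1.797e+02 -1.500e-01  9.011e+01] units [-0.06 -0.09  0.1 ] turn [ 0.005 -0.003  0.002] F [0.4 0.1 1.3] w 0.75 ff 0.0
time: 20.25
ee_pos: [0.4504, 0.3076, 0.0208]
tool_rot: [179.7, -0.1, 90.1]
ft_force: [-0.9, -0.8, 5.7]
grip_width: 0.305
finger_force: 58.7
t 20.25 pos [450.4 307.6  20.8] rot [ 1.7972e+02 -1.5000e-01  9.0120e+01] units [-16.99  -0.54  -6.97] turn [ 0.005 -0.003  0.002] F [-0.9 -0.8  5.7] w 0.305 ff 58.65182340145111
```

```bash
I="python3 -m inch"
$I '{"xyz":[[0,0,-0.5],[0,0,-0.9],[0,0,-1],[0,0,-1],[0,0,-1]],"rotation":[[0,0,0],[0,0,0],[0,0,0],[0,0,0],[0,0,0]],"hand":[1,1,1,1,1]}' >/dev/null
$I '{"xyz":[[0,0,-1],[0,0,-1],[0,0,-0.6],[-0.4,0,0],[-0.8,0,0]],"rotation":[[0,0,0],[0,0,0],[0,0,0],[0,0,0],[0,0,0]],"hand":[1,1,1,1,1]}' >/dev/null
$I '{"xyz":[[-0.9,-0.1,0],[-0.9,-0.1,0],[-0.9,-0.1,0],[-0.9,-0.1,0],[-0.9,-0.1,0]],"rotation":[[0,0,0],[0,0,0],[0,0,0],[0,0,0],[0,0,0]],"hand":[1,1,1,1,1]}'
$I '{"xyz":[[-0.9,0,0],[-0.9,0,0],[-0.9,0,0],[-0.9,0,0],[-0.9,0,0]],"rotation":[[0,0,0],[0,0,0],[0,0,0],[0,0,0],[0,0,0]],"hand":[1,1,1,1,1]}' >/dev/null
$I '{"xyz":[[-0.9,0,0],[-0.9,0,0],[-0.9,0,0],[-0.9,0,0],[-0.9,0,0]],"rotation":[[0,0,0],[0,0,0],[0,0,0],[0,0,0],[0,0,0]],"hand":[1,1,1,1,1]}' >/dev/null
$I '{"xyz":[[-0.9,0,0],[-0.9,0,0],[-0.4,0,0],[0,0,0.5],[0,0,0.9]],"rotation":[[0,0,0],[0,0,0],[0,0,-0.08],[0,0,-0.08],[0,0,-0.077]],"hand":[1,1,1,1,1]}' >/dev/null
$I '{"xyz":[[0,0,0.9],[0,0,0.5],[0,0,0.2],[0,0,0],[0,0,0]],"rotation":[[0,0,0],[0,0,0],[0,0,0],[0,0,0],[0,0,0]],"hand":[1,1,1,1,1]}' >/dev/null
python3 d.py .437 -.1164 .0648 103.7
python3 crop.py c4 .437 -.117 .1
```

```text
time: 21.5
ee_pos: [0.4361, 0.1625, 0.1929]
tool_rot: [179.9, -0.0, 90.1]
ft_force: [0.3, -0.3, -1.2]
grip_width: 0.304
finger_force: 59.1
t 23.1667 pos [ 437.6 -115.6  118.8] rot [ 1.7982e+02 -5.0000e-02  1.0368e+02] units [-0.03 -0.04  2.16] turn [ 0.003 -0.001 -0.   ] F [ 0.4  0.4 -1.2] w 0.299 ff 59.13503050804138
```

View pics/c4.png

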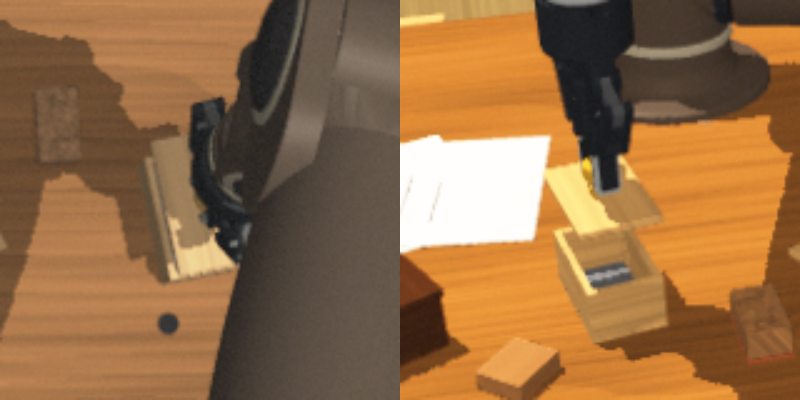

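The pine oblong lid hangs over its box; in the scene view it may be turned slightly more. I'll measure that.

```bash
python3 - <<'E'
from h import *
S={}
for n in("scene","top"):
    e=proj(n,[[.437,-.117,.11]])[0]
    for d in r.masks_of(n,"lid_pine_oblong"):
        if np.hypot(*(np.array(d["pixel"])-e))<25 and n not in S: S[n]=d["pixels"].astype(float); print(n,d["p"],d["pixels"].sum())
for T in [{n:S[n]} for n in S]+[S]:
    v,c=fit("lid_pine_oblong",T,[.437,-.117],.098); print(list(T),v[:2],np.degrees(v[2])%180,c)
E
```

```text
top 0.63 929
['top'] [ 0.4344376  -0.10592134] 177.63350652985594 1.0557335528398657
['top'] [ 0.4344376  -0.10592134] 177.63350652985594 1.0557335528398657
```

```bash
python3 - <<'E'
from h import *
i=r.capture("scene"); p=proj("scene",[[.437,-.117,.08]])[0].astype(int); o=p-[50,45]
c=cv2.resize(i[o[1]:o[1]+90,o[0]:o[0]+100],None,fx=6,fy=6,interpolation=cv2.INTER_CUBIC)
for nm,v,z,col in(("l",(.437,-.1169,10),.098,(255,0,0)),("b",(.4368,-.1177,10),0,(0,0,255))):
    P=boxpts(*((.118,.072) if nm=="l" else (.112,.066)),*((.014,.014) if nm=="l" else (.05,.05)))
    q=proj("scene",np.array(P)@Ro.from_euler("z",v[2],degrees=True).as_matrix().T+[v[0],v[1],z])
    h=cv2.convexHull(((q-o)*6+3).astype(np.float32)); cv2.polylines(c,[np.round(h).astype(int)],True,col,1)
cv2.imwrite("pics/c5.png",c[:,:,::-1])
E
```

```text
(no output)
```

View pics/c5.png

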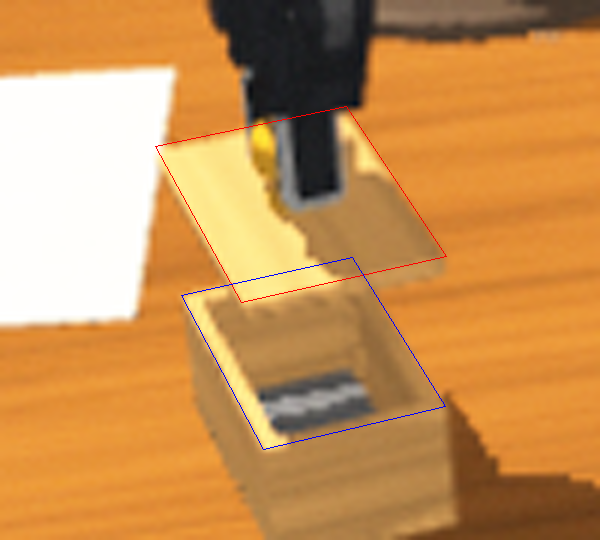

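The predicted outlines (lid corners at (157,147), (445,256)) fit the lid and the box, so it is aligned. I'll lower it.

```bash
I="python3 -m inch"
$I '{"xyz":[[-0.03,-0.03,0.3],[0,0,0.5],[0,0,0.5],[0,0,0.4],[0,0,0.2]],"rotation":[[0,0,0],[0,0,0],[0,0,0],[0,0,0],[0,0,0]],"hand":[1,1,1,1,1]}' 
$I '{"xyz":[[0,0,0.1],[0,0,0.1],[0,0,0.04],[0,0,0]],"rotation":[[0,0,0],[0,0,0],[0,0,0],[0,0,0]],"hand":[1,1,1,1]}' 
python3 d.py .437 -.1164 .0648 103.7
```

```text
time: 23.83
ee_pos: [0.4369, -0.1162, 0.0699]
tool_rot: [179.9, -0.1, 103.7]
ft_force: [0.1, 0.5, -0.6]
grip_width: 0.3
finger_force: 59.1
time: 24.17
ee_pos: [0.4379, -0.1164, 0.0657]
tool_rot: [179.8, -0.0, 103.7]
ft_force: [-0.8, 0.5, -2.0]
grip_width: 0.306
finger_force: 59.1
t 24.1667 pos [ 437.9 -116.4   65.7] rot [ 1.7976e+02 -3.0000e-02  1.0370e+02] units [ 0.01 -0.03  0.04] turn [ 0.004 -0.    -0.   ] F [-0.8  0.5 -2. ] w 0.306 ff 59.13545250892639
```

```bash
I="python3 -m inch"
$I '{"xyz":[[0,0,0.05],[0,0,0],[0,0,0],[0,0,0],[0,0,0]],"rotation":[[0,0,0],[0,0,0],[0,0,0],[0,0,0],[0,0,0]],"hand":[1,1,0.2,0,0]}' 
$I '{"xyz":[[0,0,-0.2],[0,0,-0.8],[0,0,-1],[0,0,-1],[0,0,0]],"rotation":[[0,0,0],[0,0,0],[0,0,0],[0,0,0.12],[0,0,0.119]],"hand":[0,0,0,-0.5,-0.5]}' >/dev/null
$I '{"xyz":[[0.5,0,0],[0.9,-0.1,0],[0.9,-0.1,0],[0.9,-0.1,0],[0.9,0,0]],"rotation":[[0,0,0],[0,0,0],[0,0,0],[0,0,0],[0,0,0]],"hand":[-0.5,-0.5,-0.5,-0.5,-0.5]}' >/dev/null
$I '{"xyz":[[0.9,0,0],[0.9,0,0],[0.9,0,0],[0.9,0,0],[0.9,0,0]],"rotation":[[0,0,0],[0,0,0],[0,0,0],[0,0,0],[0,0,0]],"hand":[-0.5,-0.5,-0.5,-0.5,-0.5]}' >/dev/null
$I '{"xyz":[[0.3,0,0.4],[0,0,0.7],[0,0,0.4],[0,0,0],[0,0,0]],"rotation":[[0,0,0],[0,0,0],[0,0,0],[0,0,0],[0,0,0]],"hand":[-0.5,-0.5,-0.5,-0.5,-0.5]}' >/dev/null
python3 d.py .431 .1067 .0185 90
```

```text
time: 24.58
ee_pos: [0.4378, -0.1164, 0.0644]
tool_rot: [179.8, -0.0, 103.7]
ft_force: [0.1, 0.7, -1.1]
grip_width: 0.498
finger_force: 0.0
t 26.25 pos [429.4 105.5 101.5] rot [ 1.799e+02 -5.000e-02  8.996e+01] units [0.05 0.06 3.32] turn [ 0.002 -0.001 -0.001] F [0.5 0.6 0.6] w 0.75 ff 0.0
```

```bash
I="python3 -m inch"
$I '{"xyz":[[0.04,0.04,0.6],[0,0,0.9],[0,0,0.9],[0,0,0.65],[0,0,0.2]],"rotation":[[0,0,0],[0,0,0],[0,0,0],[0,0,0],[0,0,0]],"hand":[-0.5,-0.5,-0.5,-0.5,-0.5]}' >/dev/null
$I '{"xyz":[[0,0,0.06],[0,0,0],[0,0,0]],"rotation":[[0,0,0],[0,0,0],[0,0,0]],"hand":[-0.5,-0.5,-0.5]}' >/dev/null
python3 d.py .431 .1067 .0185 90
$I '{"xyz":[[0,0,0],[0,0,0],[0,0,0],[0,0,0],[0,0,0]],"rotation":[[0,0,0],[0,0,0],[0,0,0],[0,0,0],[0,0,0]],"hand":[1,1,1,1,1]}' >/dev/null
$I '{"xyz":[[0,0,0],[0,0,0]],"rotation":[[0,0,0],[0,0,0]],"hand":[1,1]}'
python3 d.py .6174 .1156 .194 90
```

```text
t 26.9167 pos [432.3 107.3  20.6] rot [ 1.7969e+02 -1.1000e-01  8.9980e+01] units [-0.02 -0.05  0.08] turn [ 0.005 -0.002 -0.   ] F [0.8 0.4 0. ] w 0.751 ff 0.0
time: 27.5
ee_pos: [0.4318, 0.1074, 0.0202]
tool_rot: [179.7, -0.1, 90.0]
ft_force: [-1.4, 0.0, 5.3]
grip_width: 0.306
finger_force: 58.5
t 27.5 pos [431.8 107.4  20.2] rot [ 1.7972e+02 -1.0000e-01  9.0000e+01] units [ 0.34  7.46 -6.91] turn [ 0.005 -0.002  0.   ] F [-1.4  0.   5.3] w 0.306 ff 58.539276123046875
```

```bash
I="python3 -m inch"
$I '{"xyz":[[0,0,-0.5],[0,0,-0.9],[0,0,-1],[0,0,-1],[0,0,-1]],"rotation":[[0,0,0],[0,0,0],[0,0,0],[0,0,0],[0,0,0]],"hand":[1,1,1,1,1]}' >/dev/null
$I '{"xyz":[[0,0,-1],[0,0,-1],[0,0,-0.6],[0,0.4,0],[0,0.8,0]],"rotation":[[0,0,0],[0,0,0],[0,0,0],[0,0,0],[0,0,0]],"hand":[1,1,1,1,1]}' >/dev/null
$I '{"xyz":[[0,0.9,0],[0.1,0.9,0],[0.1,0.9,0],[0.1,0.9,0],[0,0.9,0]],"rotation":[[0,0,0],[0,0,0],[0,0,0],[0,0,0],[0,0,0]],"hand":[1,1,1,1,1]}' >/dev/null
$I '{"xyz":[[0,0.9,0],[0,0.6,0],[0,0.25,0],[0,0,0],[0,0,0]],"rotation":[[0,0,0],[0,0,0.1],[0,0,0.1],[0,0,0.1],[0,0,0.1]],"hand":[1,1,1,1,1]}' >/dev/null
$I '{"xyz":[[0,0,0],[0,0,0.3],[0,0,0.8],[0,0,0.9],[0,0,0.7]],"rotation":[[0,0,0.1],[0,0,0.083],[0,0,0],[0,0,0],[0,0,0]],"hand":[1,1,1,1,1]}' >/dev/null
$I '{"xyz":[[0,0,0.3],[0,0,0],[0,0,0]],"rotation":[[0,0,0],[0,0,0],[0,0,0]],"hand":[1,1,1]}' >/dev/null
python3 d.py .6177 .1163 .0642 56.6
python3 crop.py c6 .6177 .1163 .09
```

```text
t 29.8333 pos [617.1 113.9 119.3] rot [ 1.7993e+02 -1.3000e-01  5.6590e+01] units [ 0.09 -0.04  2.2 ] turn [ 0.001 -0.002 -0.   ] F [ 0.2  0.4 -0.1] w 0.307 ff 59.196147322654724
```

View pics/c6.png

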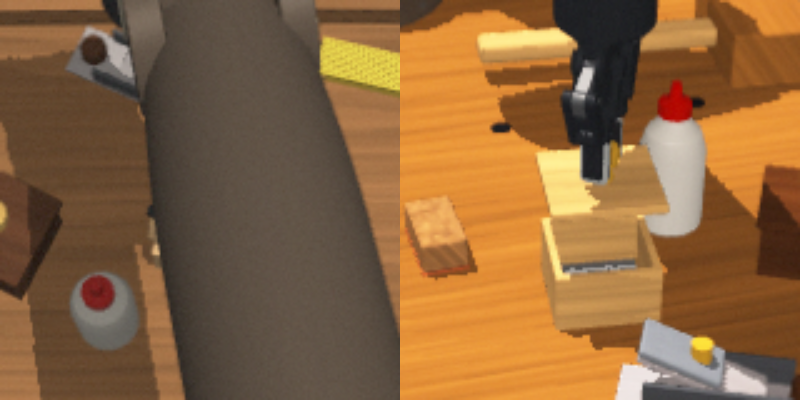

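The pine square lid sits over its box with parallel edges, and the bottle is standing. In the top crop, the walnut square box is closed.

```bash
I="python3 -m inch"
$I '{"xyz":[[0.08,-0.03,0.3],[0,0,0.5],[0,0,0.5],[0,0,0.4],[0,0,0.2]],"rotation":[[0,0,0],[0,0,0],[0,0,0],[0,0,0],[0,0,0]],"hand":[1,1,1,1,1]}' 
$I '{"xyz":[[0,0,0.1],[0,0,0.1],[0,0,0.1],[0,0,0]],"rotation":[[0,0,0],[0,0,0],[0,0,0],[0,0,0]],"hand":[1,1,1,1]}' 
python3 d.py .6177 .1163 .0642 56.6
```

```text
time: 30.35
ee_pos: [0.6174, 0.1162, 0.0713]
tool_rot: [179.9, -0.1, 56.6]
ft_force: [0.2, -0.1, -2.2]
grip_width: 0.303
finger_force: 59.2
time: 30.68
ee_pos: [0.618, 0.1161, 0.065]
tool_rot: [179.9, -0.2, 56.6]
ft_force: [0.3, 0.9, -0.5]
grip_width: 0.303
finger_force: 59.2
t 30.6833 pos [618.  116.1  65. ] rot [179.87  -0.2   56.6 ] units [-0.   -0.01  0.03] turn [ 0.002 -0.003 -0.   ] F [ 0.3  0.9 -0.5] w 0.303 ff 59.19883668422699
```

Release, lift, and retreat out of the top view.

```bash
I="python3 -m inch"
$I '{"xyz":[[0,0,0.05],[0,0,0],[0,0,0],[0,0,0],[0,0,0]],"rotation":[[0,0,0],[0,0,0],[0,0,0],[0,0,0],[0,0,0]],"hand":[1,1,0.2,0,0]}' 
$I '{"xyz":[[0,0,-0.2],[0,0,-0.8],[0,0,-1],[0,0,-1],[0,0,-1]],"rotation":[[0,0,0],[0,0,0],[0,0,0],[0,0,0],[0,0,0]],"hand":[0,0,0,0,0]}' >/dev/null
$I '{"xyz":[[0,0,-1],[0,0,-1],[0,0,-0.5],[-0.9,-0.9,0],[-0.9,-0.9,0]],"rotation":[[0,0,0],[0,0,0],[0,0,0],[0,0,0],[0,0,0]],"hand":[0,0,0,0,0]}' >/dev/null
$I '{"xyz":[[-0.9,-0.3,0],[-0.9,-0.3,0],[-0.9,-0.3,0],[-0.9,-0.3,0],[-0.9,-0.3,0]],"rotation":[[0,0,0],[0,0,0],[0,0,0],[0,0,0],[0,0,0]],"hand":[0,0,0,0,0]}' >/dev/null
$I '{"xyz":[[-0.9,-0.3,0],[-0.9,-0.3,0],[-0.9,-0.3,0],[-0.9,-0.3,0],[-0.9,-0.3,0]],"rotation":[[0,0,0],[0,0,0],[0,0,0],[0,0,0],[0,0,0]],"hand":[0,0,0,0,0]}' >/dev/null
$I '{"xyz":[[-0.9,0.1,0],[-0.9,0.1,0],[-0.9,0.1,0],[-0.9,0.1,0],[-0.9,0.1,0]],"rotation":[[0,0,0],[0,0,0],[0,0,0],[0,0,0],[0,0,0]],"hand":[0,0,0,0,0]}'
python3 - <<'E'
from h import *
for n in("top","scene"): cv2.imwrite(f"pics/e_{n}.png",r.capture(n)[:,:,::-1])
E
```

```text
time: 31.1
ee_pos: [0.6181, 0.1161, 0.064]
tool_rot: [179.9, -0.2, 56.6]
ft_force: [-0.2, 0.0, 0.1]
grip_width: 0.503
finger_force: 0.0
time: 33.18
ee_pos: [0.3163, -0.145, 0.2254]
tool_rot: [179.8, -0.2, 56.6]
ft_force: [0.4, -0.4, -0.9]
grip_width: 0.503
finger_force: 0.0
```

View pics/e_top.png

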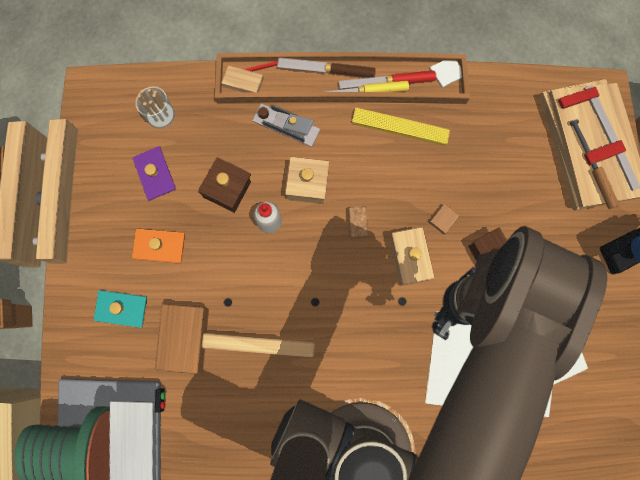

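View pics/e_scene.png

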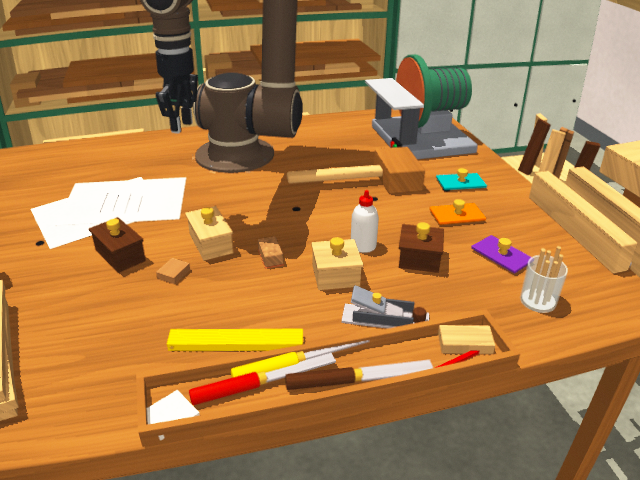

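All four boxes carry the right lid, and the bottle (266,215) and block (358,222) are where they were. One numeric check of lids against the original box poses.

```bash
python3 - <<'E'
from h import *
B=dict(pine_square=(617.4,115.6,-6.5),pine_oblong=(436.8,-117.7,10),walnut_square=(607.4,306.6,63.6),walnut_oblong=(433.9,-315.4,27))
for k,b in B.items():
    for n in("top","scene"):
        e=proj(n,[[b[0]/1e3,b[1]/1e3,.06]])[0]
        for d in r.masks_of(n,"lid_"+k):
            if np.hypot(*(np.array(d["pixel"])-e))<20:
                out=[]
                for z in(.044,.052):
                    v,c=fit("lid_"+k,{n:d["pixels"].astype(float)},[b[0]/1e3,b[1]/1e3],z); out.append(((v[:2]*1e3-b[:2]).round(1),round((np.degrees(v[2])-b[2])%90,1),round(c,3)))
                print(k,n,out); break
E
```

```text
pine_square top [(array([ 1.4, -0.5]), np.float64(89.7), np.float64(0.042)), (array([-1. , -0.9]), np.float64(89.9), np.float64(0.048))]
pine_square scene [(array([1.7, 0.6]), np.float64(88.4), np.float64(0.048)), (array([12.4, -3.2]), np.float64(87.8), np.float64(0.067))]
pine_oblong top [(array([ 2.3, -0.7]), np.float64(1.2), np.float64(0.041)), (array([1. , 0.7]), np.float64(1.1), np.float64(0.049))]
pine_oblong scene [(array([ 2.8, -0.7]), np.float64(0.7), np.float64(0.045)), (array([15.5, -1.4]), np.float64(0.4), np.float64(0.062))]
walnut_square top [(array([ 2.8, -1.5]), np.float64(89.5), np.float64(0.056)), (array([ 0.3, -2.8]), np.float64(89.5), np.float64(0.068))]
walnut_square scene [(array([ 2.1, -2.4]), np.float64(88.2), np.float64(0.047)), (array([13.1, -8.1]), np.float64(87.6), np.float64(0.058))]
walnut_oblong top [(array([45.8,  2.3]), np.float64(90.0), np.float64(2.181)), (array([50. , 14.3]), np.float64(2.1), np.float64(2.227))]
walnut_oblong scene [(array([0.6, 0.7]), np.float64(89.1), np.float64(0.063)), (array([13.8,  1.9]), np.float64(89.1), np.float64(0.085))]
```

```bash
python3 -c "
from cell import r
print(r.close_job())"
```

```text
the job is handed in; nothing more can be done
None
```

All four boxes are closed with their matching lids and the job is handed in. Before hand-in, the lids measured within about 4 mm and 2° of their boxes and sat at rim height (the walnut oblong was checked from one camera only). The glue bottle and sanding block looked unmoved in the pictures, and the judge's result was not shown.

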